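# Index the board turntable to its next hole

## Task

Bring the next circuit board under the microscope: with a fingertip press the turntable's spring plunger down so that its pin leaves the hole, swing the table round clockwise (seen from above) to the very next hole, and let the plunger spring fully up so that the table is locked there. Nothing is to be picked up: the boards stay lying in their nests, the table is not swung on past that hole, and the things standing about on the bench are left where they are.

Things in the scene. Friction and masses are not known exactly. Their poses are not given: they have to be found in the camera images.
- index_fixture: Indexing fixture, fixed to the bench. Origin: on the turntable's vertical axis, at bench height; x points away from the robot at yaw 0. Upwards: base plate 250 x 240 x 12 mm; grey housing; fixed round steel index plate, 280 mm in diameter, 46 to 54 mm above the bench, with six holes 60 degrees apart, 127 mm from the axis; the turntable above it.
- next_hole (a point): Centre of the next hole clockwise, in the top face of the fixed index plate (12 mm hole, 127 mm from the axis, 54 mm above the bench). The pin that belongs in it lies on the line from the axis to the plunger's cap, 25 mm nearer the axis than the cap.
- microscope (a point): Centre of the lens, 149 mm above the bench, of the fixed black inspection microscope (44 mm wide, up to 290 mm high with its cable), 70 mm from the turntable's axis on the fixture's +x side, over one nest. It hangs on a boom from an 18 mm pillar, 277 mm high, 192 mm from the axis on the same side, opposite the plunger's path.
- turntable (a joint): Turntable angle in rad: 0 at the start, grows CLOCKWISE from above; next hole at 1.047 (60 degrees). Aluminium disc, 216 mm in diameter, top 70 mm above the bench, with six board nests and a steel index arm (30 mm wide, top 69 mm high) reaching to 171 mm from the axis. Turns easily (0.11 N m of friction, 1 N at the plunger), stays where left; locked while the pin is in a hole (0.5 degree of play).
- plunger (a joint): Plunger travel in m: 0 up (pin in a hole), 0.014 fully down; its spring takes 5 N to start, 10 N fully down. The pin leaves the hole at 0.0085. Let go between holes, it rides under the index plate (reads 0.0085) and springs up to 0 at a hole. Round-nosed pin, 10 mm, in 12 mm holes: let go within 3 mm of a hole it pulls the table in; farther off, the table must be pushed on until it clicks.
- plunger_cap (a point): Centre of the top face of the plunger's cap: a flat black disc, 34 mm in diameter, 9 mm thick, on an 11 mm steel stem in the end of the turntable's index arm, 152 mm from the axis; top 106 mm above the bench when up. Pressed straight down; it travels with the table, and a fingertip pressing on it carries the table round by friction. Starts 210 degrees anticlockwise (from above) from the fixture's x axis.
- table_centre (a point): Point on the turntable's axis, at the height of its top face (70 mm above the bench).
- board_a: Loose green circuit board, 40 x 34 x 2 mm with parts up to 12 mm high, lying in a nest of the turntable (4 mm deep, 1.7 mm of play), 70 mm from the axis, at the start under the microscope. Origin: centre of its underside, 74 mm above the bench. It is to ride along in its nest.
- board_b: Loose green circuit board, 40 x 34 x 2 mm with parts up to 12 mm high, lying in a nest of the turntable (4 mm deep, 1.7 mm of play), 70 mm from the axis, the one that comes under the microscope next. Origin: centre of its underside, 74 mm above the bench. It is to ride along in its nest.
- board_c: Loose green circuit board, 40 x 34 x 2 mm with parts up to 12 mm high, lying in a nest of the turntable (4 mm deep, 1.7 mm of play), 70 mm from the axis, in one of the other nests. Origin: centre of its underside, 74 mm above the bench. It is to ride along in its nest.
- board_d: Loose green circuit board, 40 x 34 x 2 mm with parts up to 12 mm high, lying in a nest of the turntable (4 mm deep, 1.7 mm of play), 70 mm from the axis, in one of the other nests. Origin: centre of its underside, 74 mm above the bench. It is to ride along in its nest.
- board_e: Loose green circuit board, 40 x 34 x 2 mm with parts up to 12 mm high, lying in a nest of the turntable (4 mm deep, 1.7 mm of play), 70 mm from the axis, in one of the other nests. Origin: centre of its underside, 74 mm above the bench. It is to ride along in its nest.
- multimeter: Bystander: orange handheld multimeter, 185 x 88 x 50 mm, lying on the bench. Origin: centre of its underside.
- mouse: Bystander: black computer mouse, 108 x 60 x 34 mm. Origin: centre of its underside.
- solvent: Bystander: white bottle, 54 mm in diameter, 145 mm high. Origin: centre of its underside.
- parts_tray: Bystander: grey open tray with four compartments, 160 x 110 x 30 mm. Origin: centre of its underside.
- screwdriver: Bystander: screwdriver, 170 mm long, 26 mm high, lying beside the fixture. Origin: underside, about half-way along.
- solder_spool: Bystander: spool, 60 mm in diameter, 40 mm high, standing beside the fixture. Origin: centre of its underside.

How it is judged:
By the outcome, as a careful person would: the job done as asked, in the order asked, and still so for the second after the job is handed in, with the robot touching nothing.
It also fails if it takes over 43 s, if anything falls off the work surface, if the arm or the gripper's body presses on something with over 40 N, if the wrist force passes 120 N, or if a joint passes its speed limit or range.

## Robot

A 6-joint arm with a two-finger parallel gripper is mounted at the origin on the work surface. World frame = base frame: x ahead of the robot, y to its left, z up, the work surface at z = 0. Lengths are in m, angles in degrees, forces in N, time in s.
With the tool pointing down it reaches from about 0.375 to 0.75 m from the base axis. Payload 9 kg.
Tool frame: the origin (TCP) lies where the fingers leave the gripper's body, on its centre line; the fingertips stand 73 mm ahead of it and the grasp point (between the pads) lies 54 mm ahead of it (robot.tip_reach is the distance from the TCP to the fingertips, in m); z points along the fingers, y is the line along which they close (so a half turn about z gives the same grasp; the last joint's range is limited). The gripper opens to 85 mm and grips with 20 to 120 N. Pads are 22 mm wide; open, the fingers measure 114 mm over their backs; the gripper's body (76 mm by 85 mm) begins 54 mm behind the grasp point. The pads swing forward as they close: fully open they stand 13 mm farther back than shut.
Start: joints at [-79.91, 5.964, 5.575, 89.605, 0, 77.527], TCP at [0.23, -0.554, 0.304] pointing down, gripper open.
Joint ranges: [-171.21, 171.21], [-48.23, 106.86], [-62.78, 66.21], [-105.2, 120.99], [-86.42, 89.51], [-180, 180]. Speed limits (degrees/s): [127.2, 127.2, 147.25, 180, 180, 180].

## Interface

Orientations are given as [roll, pitch, yaw] about the fixed x, y, z axes, in that order (R = Rz(yaw) Ry(pitch) Rx(roll)).
In Python, from plant import robot gives the robot as it stands. Calls block until the motion is done:
- robot.move_pose(position, orientation): joint-space move of the TCP to a pose.
- robot.line_to(position, vel=0.15, rotation=None, guard=None): straight line of the TCP; rotation=None keeps the orientation; vel is the mean speed in m/s. With guard (N) it stops when the force on the tool has changed by that much, and returns True; else False.
- robot.goto_joints(angles): joint-space move.
- robot.set_gripper(opening): finger opening in m; the grip force is fixed at half the most; returns when the fingers have stopped.
- robot.pause(seconds).
- robot.ik(position, orientation): joint angles nearest the present ones, or None.
- robot.observe(): the state.
- robot.grab_frame(name): name is "side" or "top" or "wrist"; returns the picture (400x640x3 uint8, blue, green, red); there is no depth.
- robot.get_calibration(name): a dict with "vertical_fov" (degrees; the focal length in pixels is half the picture's height over the tangent of half this angle, whatever the lens; pixels are square), "cx", "cy" (the principal point, pixels), "k1" (the pictures are not rectified: a ray, as slopes to the right and down, at radius r is drawn at 1 + k1 r^2 times it, then the intrinsics apply), "rvec" (rotation vector, rad) and "tvec" (3), from world to camera coordinates, as OpenCV has them. Camera axes: x right, y down, z forward; pixel columns grow to the right and rows downward; lengths in m; the calibration is good to about 2 mm. A picture is of the moment at which its call begins: read the wrist's pose just before it. get_calibration takes no time and is no camera call; for the wrist camera it gives the pose at the moment of the call.
A pose or a line that the arm cannot do raises robot.IKError and nothing moves.
- robot.job_done(): hands the job in; it is judged then, once.
The state is a dict: "time": time; "q": joint angles; "qvel": joint speeds; "joint_torque": joint torques, N m; "tool_pos": TCP position; "tcp_rot": TCP orientation; "ft_force": force on the tool from outside, world axes, zero at the start; "torque": the same for the moment, N m; "gripper_width": finger opening in m; "gripper_force": force on a finger pad.
Only numpy, scipy, OpenCV 4.12 (cv2) and the standard library are available. Lean on these libraries where they do the work, as an engineer would, in place of code of your own. Each camera call takes 0.05 s, during which the arm holds its last target. There are 200 camera calls.

## Working session

There is one attempt and no reset: what is moved stays moved. The work goes in short steps, each a Python script; the robot and the scene stay as the last script left them, time stands still between calls to the robot, and variables do not carry over. Pictures are saved under pics/ and viewed, at most 10 in all, crops included, and the job is handed in when it is done.

```bash
mkdir -p pics; ls; python3 - <<'E'
from plant import robot
import cv2
for n in("top","side"):
    cv2.imwrite(f"pics/{n}0.png",robot.grab_frame(n)); print(robot.get_calibration(n))
E
```

```text
pics
{'vertical_fov': 52.860745612874126, 'cx': 312.6198862750882, 'cy': 199.3768704522825, 'k1': 0.025580739458126223, 'rvec': array([ 2.17244753, -2.1840016 ,  0.08182736]), 'tvec': array([0.01120123, 0.53185971, 1.2498631 ])}
{'vertical_fov': 43.31643483008891, 'cx': 324.04916306244206, 'cy': 203.183022105114, 'k1': 0.027009117114073295, 'rvec': array([ 2.09289929, -0.28686534,  0.1601972 ]), 'tvec': array([-0.50383666,  0.14909671,  1.61140677])}
```

View pics/top0.png

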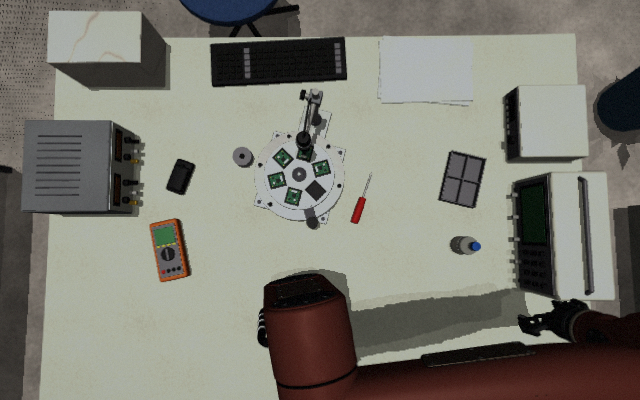

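View pics/side0.png

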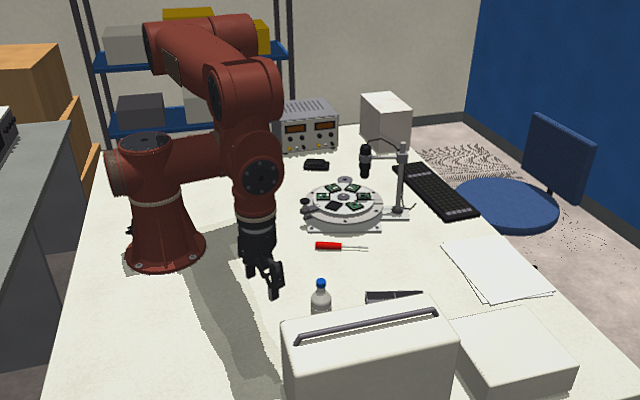

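The top view shows the table hub at about (299,174), the plunger cap at (312,222), and the microscope at about (304,140). The pillar is on the far side and the screwdriver is at (360,200). From here I'll get coarse positions, then take a closer look with the wrist camera.

```bash
cat > h.py <<'E'
import numpy as np, cv2
from plant import robot
def K(c):
    f=200/np.tan(np.radians(c["vertical_fov"]/2)); return np.array([[f,0,c["cx"]],[0,f,c["cy"]],[0,0,1.]])
def D(c): return np.array([c["k1"],0,0,0,0.])
def world(c,uv,z):
    n=cv2.undistortPoints(np.array([[uv]],float),K(c),D(c))[0,0]
    R=cv2.Rodrigues(np.array(c["rvec"]))[0]; o=-R.T@np.array(c["tvec"]); d=R.T@np.array([n[0],n[1],1])
    return o+d*(z-o[2])/d[2]
def proj(c,P):
    return cv2.projectPoints(np.array(P,float).reshape(-1,3),np.array(c["rvec"]),np.array(c["tvec"]),K(c),D(c))[0][:,0]
E
python3 - <<'E'
from h import *
c=robot.get_calibration("top")
a=world(c,(299,174),.075); p=world(c,(312,222),.106); print(a,p,np.linalg.norm((p-a)[:2]),np.degrees(np.arctan2(*(p-a)[1::-1])))
robot.set_gripper(0)
s=robot.observe(); print(s["tcp_rot"],s["time"],s["gripper_width"])
cw=robot.get_calibration("wrist"); R=cv2.Rodrigues(cw["rvec"])[0]; print("cam",-R.T@cw["tvec"],R, s["tool_pos"],cw["vertical_fov"])
mid=a+.11*np.array([-1,0,0])
for yaw in range(-180,180,30):
    print(yaw,robot.ik([p[0],p[1],.25],[180,0,yaw]))
E
```

```text
[0.60525023 0.04914959 0.075     ] [0.45852789 0.01014089 0.106     ] 0.1518193763771218 -165.111341659914
[1.79992999e+02 1.69561676e-03 2.25638672e+01] 0.8667 0.0002369852732281678
cam [ 0.30039845 -0.52444648  0.37486198] [[ 3.83630838e-01 -9.23486312e-01  6.41354186e-04]
 [-8.80905198e-01 -3.65733337e-01  3.00408319e-01]
 [-2.77188406e-01 -1.15810867e-01 -9.53810479e-01]] [ 0.23023241 -0.55410415  0.30393932] 64.25283338026486
-180 [-15.1469646  -19.47655089 -23.65278831  85.82376258   0.
 -15.1469646 ]
-150 [-15.1469646  -19.47655089 -23.65278831  85.82376258   0.
 -45.1469646 ]
-120 [-15.1469646  -19.47655089 -23.65278831  85.82376258   0.
 -75.1469646 ]
-90 [ -15.1469646   -19.47655089  -23.65278831   85.82376258    0.
 -105.1469646 ]
-60 [ -15.1469646   -19.47655089  -23.65278831   85.82376258    0.
 -135.1469646 ]
-30 [ -15.1469646   -19.47655089  -23.65278831   85.82376258    0.
 -165.1469646 ]
0 [-15.1469646  -19.47655089 -23.65278831  85.82376258   0.
 164.8530354 ]
30 [-15.1469646  -19.47655089 -23.65278831  85.82376258   0.
 134.8530354 ]
60 [-15.1469646  -19.47655089 -23.65278831  85.82376258   0.
 104.8530354 ]
90 [-15.1469646  -19.47655089 -23.65278831  85.82376258   0.
  74.8530354 ]
120 [-15.1469646  -19.47655089 -23.65278831  85.82376258   0.
  44.8530354 ]
150 [-15.1469646  -19.47655089 -23.65278831  85.82376258   0.
  14.8530354 ]
```

```bash
python3 - <<'E'
from h import *
robot.move_pose([.4585,.010,.33],[180,0,40]); robot.pause(.2)
c=robot.get_calibration("wrist"); im=robot.grab_frame("wrist"); np.save("c1.npy",c,allow_pickle=True)
cv2.imwrite("pics/w1.png",im); print(proj(c,[[.6053,.0491,.07],[.4585,.0101,.106]]),robot.observe()["time"],robot.observe()["ft_force"])
E
```

```text
[[381.29966252  25.76147591]
 [313.61333224 175.25056118]] 3.3 [ 0.18947559  0.3692322  -0.31066391]
```

View pics/w1.png

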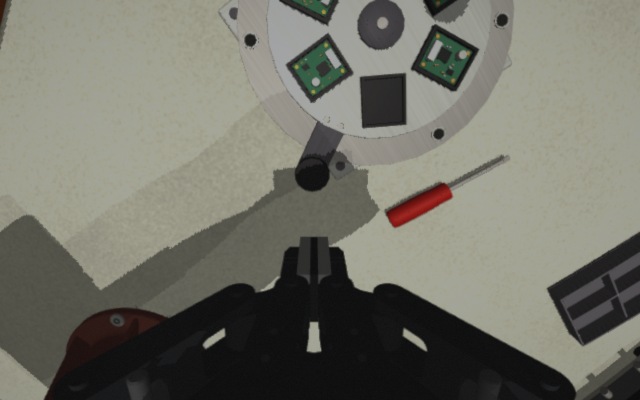

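The wrist view puts the cap at (312,174) and the hub at (381,23), close to prediction. Index holes are at (250,40) (the next one clockwise), (438,134) and (502,20). I'll refine the centre and angle from these.

```bash
python3 - <<'E'
from h import *
from scipy.optimize import least_squares
c=np.load("c1.npy",allow_pickle=True).item(); im=cv2.cvtColor(cv2.imread("pics/w1.png"),cv2.COLOR_BGR2GRAY)
def blob(u,v,r,t=50):
    m=(im[v-r:v+r+1,u-r:u+r+1]<t); y,x=np.nonzero(m); return np.array([u-r+x.mean(),v-r+y.mean()]),m.sum()
px=[blob(*q,9) for q in((250,40),(438,134),(502,20))]; cap=blob(312,174,20,40)
print(px,cap)
H=[world(c,p[0],.054)[:2] for p in px]; C=world(c,cap[0],.104)[:2]; print(H,C)
def f(x):
    r=[]
    for h,k in zip(H,(150,270,330)):
        a=np.radians(x[2]+k); r+=list(h-x[:2]-.127*np.array([np.cos(a),np.sin(a)]))
    a=np.radians(x[2]+210); r+=list(C-x[:2]-.152*np.array([np.cos(a),np.sin(a)])); return r
s=least_squares(f,[.605,.049,-15.],x_scale=[.01,.01,1]); print(s.x,np.round(s.fun*1e3,2))
E
```

```text
[(array([250.01123596,  39.83146067]), np.int64(89)), (array([438.24615385, 133.50769231]), np.int64(65)), (array([501.72093023,  19.86046512]), np.int64(86))] (array([313.00734523, 172.37775446]), np.int64(953))
[array([0.51507772, 0.14094131]), array([ 0.5716352 , -0.07244677]), array([ 0.69486126, -0.03981535])] [0.45990992 0.01203806]
[  0.60544647   0.05051251 -15.21655176] [-0.91  0.29 -0.48 -0.41 -0.05 -0.19  1.43  0.31]
```

```bash
cat >> h.py <<'E'
A=np.array([.6052,.0500]); A0=194.8; T=robot.tip_reach
def pose(th,ztip):
    a=np.radians(A0-th); return [*(A+.152*np.array([np.cos(a),np.sin(a)])),ztip+T],[180,0,72-th]
def st(m): 
    s=robot.observe(); print(m,round(s["time"],2),np.round(s["tool_pos"],4),np.round(s["ft_force"],2),"tipz",round(s["tool_pos"][2]-T,4))
E
python3 - <<'E'
from h import *
print(robot.ik(*pose(60,.09)),robot.ik(*pose(0,.09)))
robot.move_pose(*pose(0,.115)); robot.pause(.2); st("above")
print(robot.line_to(pose(0,.098)[0],vel=.02,guard=3)); st("touch")
robot.line_to(pose(0,.0935)[0],vel=.03); robot.pause(.2); st("pressed")
c=robot.get_calibration("wrist"); cv2.imwrite("pics/w2.png",robot.grab_frame("wrist"))
E
```

```text
[  3.22311193  -6.3288914  -21.4152108   74.91368059   0.
 171.22311193] [-15.02690329 -18.36639599 -31.86244713  76.50394886   0.
  92.97309671]
above 4.12 [0.4594 0.0108 0.1896] [ 0.11 -0.36  0.61] tipz 0.117
True
touch 4.69 [0.4583 0.0112 0.1771] [-0.5  -0.21  5.48] tipz 0.1045
pressed 5.41 [0.4584 0.0111 0.1668] [-1.92 -0.1   7.85] tipz 0.0942
```

View pics/w2.png

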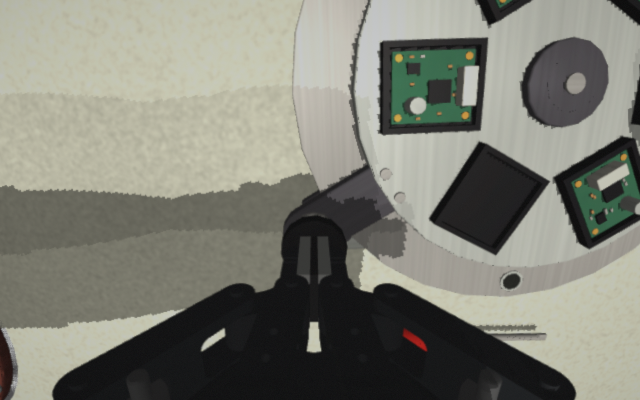

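The fingertips rest on the cap at about (313,240) with the plunger about 11 mm down. I'll press a little further and then sweep 60° with the tool turning along with the table.

```bash
python3 - <<'E'
from h import *
robot.line_to(pose(0,.0915)[0],vel=.02); robot.pause(.1); st("deep")
for th in range(3,61,3):
    p,r=pose(th,.0915); robot.line_to(p,vel=.06,rotation=r)
    if th%12==3: st(th)
    f=robot.observe()["ft_force"]
    if np.hypot(f[0],f[1])>8: print("STOP",th); break
robot.pause(.2); st("end")
c=robot.get_calibration("wrist"); np.save("c3.npy",c,allow_pickle=True); cv2.imwrite("pics/w3.png",robot.grab_frame("wrist"))
E
```

```text
deep 5.81 [0.4584 0.0111 0.1649] [-2.28 -0.78  8.42] tipz 0.0923
3 6.09 [0.4565 0.019  0.1649] [-3.43 -0.18  8.72] tipz 0.0923
15 7.22 [0.4532 0.0508 0.1648] [-2.82  0.86  9.76] tipz 0.0922
27 8.36 [0.4566 0.0825 0.1648] [-4.07  0.61  8.94] tipz 0.0922
39 9.49 [0.4665 0.1129 0.1648] [-3.64  2.21  8.6 ] tipz 0.0922
51 10.62 [0.4825 0.1404 0.1648] [-3.49  3.22  9.27] tipz 0.0922
end 11.68 [0.4981 0.1585 0.1649] [-2.02  3.9   9.41] tipz 0.0923
```

View pics/w3.png

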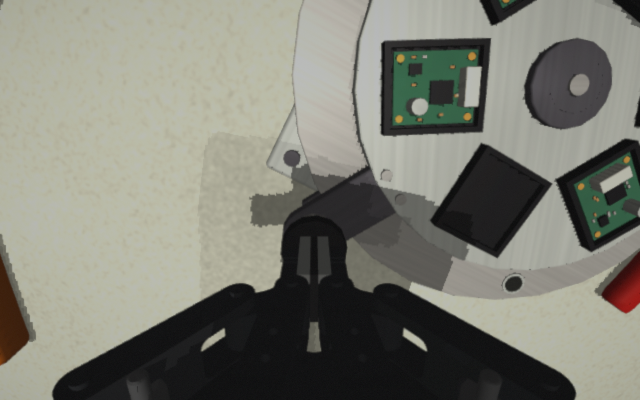

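The picture matches w2: nests within about 2 px, hole at (513,284) against (511,281). The table turned 60° without slipping, so I'll release slowly.

```bash
python3 - <<'E'
from h import *
for z in(.098,.103,.108): robot.line_to(pose(60,z)[0],vel=.025); st(z)
robot.line_to(pose(60,.19)[0],vel=.1)
a=np.radians(A0-60); robot.line_to([.445,.16,.33],vel=.2); robot.pause(.3); st("up")
c=robot.get_calibration("wrist"); np.save("c4.npy",c,allow_pickle=True); im=robot.grab_frame("wrist"); cv2.imwrite("pics/w4.png",im)
for z in(.106,.0975): print(z,proj(c,[[*(A+.152*np.array([np.cos(a),np.sin(a)])),z]]))
cv2.imwrite("pics/top4.png",cv2.resize(robot.grab_frame("top")[60:260,140:460],None,fx=2.5,fy=2.5)); cv2.imwrite("pics/s4.png",cv2.resize(robot.grab_frame("side")[130:280,280:440],None,fx=4,fy=4))
E
```

```text
0.098 12.13 [0.4979 0.1584 0.1712] [-2.87  3.11  7.35] tipz 0.0986
0.103 12.48 [0.4979 0.1583 0.176 ] [-1.95  2.1   5.64] tipz 0.1034
0.108 12.83 [0.4981 0.1577 0.1805] [-0.05 -0.32  0.47] tipz 0.1079
up 14.68 [0.4451 0.1599 0.329 ] [-0.21  0.29 -0.4 ] tipz 0.2564
0.106 [[328.21135937 120.28569364]]
0.0975 [[327.80581556 119.50368366]]
```

View pics/w4.png

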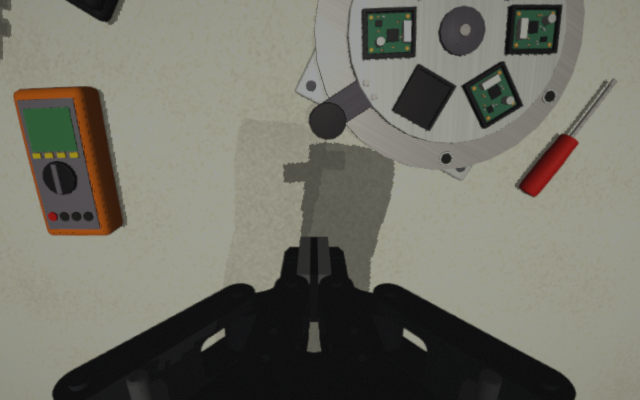

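View pics/s4.png

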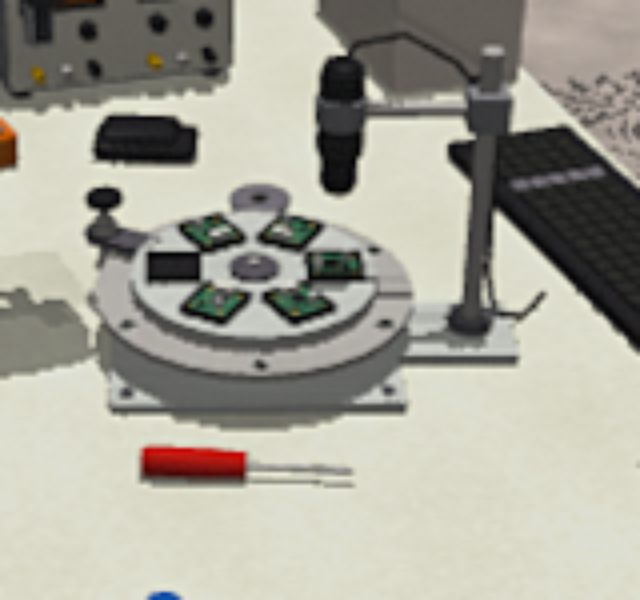

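The cap is at (328,120), where the 60° prediction puts it. In the side view it stands well up, and all boards are in their nests. The cap still pushed with 5.6 N at 103 mm, well above the 97.5 mm riding height, so the pin is in the hole.

```bash
python3 -c "
from plant import robot
print(robot.job_done())"
```

```text
the job is handed in; nothing more can be done
None
```

The turntable was swung 60° clockwise to the next hole and the plunger sprang back up, locking it there. The boards are still in their nests, and the job was handed in shortly after 14.7 s on the robot's clock.

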